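# Clear the feed cradle and slide a blank home against its stop

### The arm

A 6-joint arm with a two-finger parallel gripper is mounted at the origin on the work surface. World frame = base frame: x ahead of the robot, y to its left, z up, the work surface at z = 0. Lengths are in m, angles in degrees, forces in N, time in s.
With the tool pointing down it reaches from about 0.325 to 0.85 m from the base axis. Payload 4.4 kg.
Tool frame: the origin (TCP) lies midway between the tips of the shut fingers; the grasp point (between the pads) lies 19 mm behind it (manip.grip_depth is the distance from the TCP to the grasp point, in m); z points along the fingers, y is the line along which they close (so a half turn about z gives the same grasp; the last joint's range is limited). The gripper opens to 94 mm and grips with 3 to 60 N. Pads are 16 mm wide; open, the fingers measure 119 mm over their backs; the gripper's body (75 mm by 177 mm) begins 78 mm behind the grasp point.
Start: joints at [60.189, 11.837, 88.321, -0, 79.842, -8.623], TCP at [0.208, 0.536, 0.205] pointing down, gripper open.
Joint ranges: [-156.59, 156.59], [-49.26, 127.26], [12.9, 141.05], [-63.56, 243.56], [4.71, 150.69], [-161.64, 161.64]. Speed limits (degrees/s): [159.86, 159.86, 180, 180, 180, 180].

### API

Orientations are given as a 3x3 rotation matrix whose columns are the frame's x, y, z axes.
In Python, from workcell import manip gives the robot as it stands.
- The arm moves only by the shell command python3 -m inch 'ROWS' [OPENING] [FORCE]. ROWS is JSON, a list of rows, each a list of 6 numbers: the shift along the tool's x, y, z normalised to -1 to 1, where 1 is 0.1 m, then the turn, a rotation vector about the tool's x, y, z normalised to -1 to 1, where 1 is 0.12 rad. A call has 1 to 10 rows; each row shifts and turns the commanded pose from where the row before left it, along the tool's axes as they then stand; what a row does not reach is not made up. A row lasts 1/10 s, in which the tool goes at most 50 mm and 8.59 degrees, less where a joint would pass 70% of its speed; a pose out of reach is approached as far as the arm can. A call with a number of a shift or a turn outside -1 to 1 is refused whole. A call with a gripper value outside its range is refused whole. OPENING is the opening, from 0 (shut) to 1 (fully open), set as the call begins (- or left out, the last holds). The fingers move at their own pace and stop on an object; FORCE is the grip in N (left out, the last holds). Time passes only in rows, so rows that do not move let the fingers close. It gives the time, the measured TCP pose, the force, the opening and the grip force at its end, in the units of the state.
- manip.state(): the state, without advancing time (a new reading comes with each control period).
- manip.snapshot(name): name is "scene" or "side" or "wrist"; returns a dict with "color" (420x560x3 uint8, blue, green, red), "mtx" (3x3 intrinsics, pixels), "eye" and "rotation" of the camera in the world. Camera axes: x right, y down, z forward; pixel columns grow to the right and rows downward; lengths in m; the calibration is good to about 2 mm. A picture is of the moment at which its call begins. There is no depth.
- manip.finish_job(): hands the job in; it is judged then, once.
Trained networks look in the newest picture that a camera, given by its name, has taken for a name from the list of things; names that differ only in an ending like _2 or _b are one class to them, and where a whole thing is asked for, a point or a joint stands for the part that bears it (a point fixed in the world has none). Each returns a list of dicts, best first, with "score" (0 to 1); they miss things now and then, are a little off and sometimes report something else, mostly with a low value. They report only what shows in the picture. A call takes as long as a camera call.
- manip.silhouettes(camera, target): "region" (420x560 bool, what is visible of it) and "position" ([row, column] as shares, 0 to 1, of the picture: columns of its width, rows of its height, amid what is visible of it).
- manip.pinpoint(camera, target): "position" ([row, column] as shares, 0 to 1, of the picture: columns of its width, rows of its height: a listed point, or the origin of a listed thing).
The state is a dict: "time_s": time; "joints": joint angles; "joint_velocities": joint speeds; "effort": joint torques, N m; "tool_pos": TCP position; "orientation": TCP orientation; "force": force on the tool from outside, world axes, zero at the start; "wrist_torque": the same for the moment, N m; "gripper_width": finger opening in m; "finger_force": force on a finger pad.
Only numpy, scipy, OpenCV 4.12 (cv2) and the standard library are available. Lean on these libraries where they do the work, as an engineer would, in place of code of your own. Each camera call takes 0.05 s, during which the arm holds its last target. There are 200 camera calls.

### The job

Somebody left the wooden bat lying across the rails of the polishing lathe's feed cradle: take it off and lay it on the felt mat. Then take the long pewter blank from its padded rest, lay it on the rails and slide it under the bridge until its end bears firmly on the screw head of the depth stop, but gently enough that the stop is not pushed out of its setting. Do not let the blank fall on the bench, leave it lying there on the rails, and do not disturb the other things on the bench.

Things in the scene. Friction and masses are not known exactly. Their poses are not given: they have to be found in the camera images.
- cradle: Fixed green feed cradle, base 120 x 400 x 14 mm. Origin on the bench below the middle of its rails; y is the feed direction (mouth to stop), z up. Two round steel rails, 12 mm thick, run from y = -180 to +205 mm at x = -22 and +22 mm, tops 51 mm above the bench. A blank on the rails has its axis at x = 0, z = 71 mm. Before y = +30 mm (the mouth) it is open above the rails.
- bridge (a point): Point in the middle of the bridge's underside, 60 mm along the cradle's y from its origin, 108 mm above the bench; axes as the cradle's. The green bridge spans the rails, 60 mm long along y (30 mm either side of this point). Its legs stand 47 to 57 mm either side in x, its top is 116 mm (bolt heads 121 mm) above the bench. A blank on the rails passes 9 mm below it.
- stop: Aluminium depth stop across the rails behind the bridge, a plate 50 mm wide, 52 to 106 mm above the bench. Origin in its front face on the axis of a blank on the rails; axes as the cradle's. Its screw head (24 mm round, on that axis) sticks out 3 to 25 mm towards -y, an unmeasured setting: find it by touch. The stop is held by friction: pushed with over about 12 N it slides along +y.
- bat: Flat wooden bat, 200 mm long, 0.12 kg, at the start lying flat across the two rails in the mouth. Origin at its underside below its centre of mass. x runs along it: the blade, 120 x 40 x 22 mm, from x = -35 to +85 mm, a round handle of 22 mm diameter from x = -115 to -35 mm; z is its upper side.
- mat: Fixed grey felt mat, 220 mm (its x) x 140 mm (its y), 4 mm thick, on the bench to the left or right of the robot's front. Origin under its centre, on the bench.
- rest: Fixed padded rest, wooden base 100 x 100 x 14 mm with two brown round bolsters along its y (at x = -24 and +24 mm, tops 32 mm above the bench), on the other side than the mat. Origin on the bench under its centre.
- blank: Long blank: pewter sleeve on a wooden core, a plain cylinder of 56 mm diameter and 140 mm length, flat ends, 0.37 to 0.63 kg. Origin at its very centre; its axis is y (level), both ends alike. At the start it lies on the rest's bolsters, axis 51.5 mm above the bench. Sliding along the rails it resists with about 2 to 6 N.
- short_blank: A bystander: pewter sleeve on a wooden core like the blank but short, standing upright: 56 mm diameter, 80 mm tall. Origin under its centre.
- mug: A bystander: open pewter mug with a handle, 72 mm diameter, 85 mm tall. Origin under its centre.
- hammer: A bystander: hammer lying beyond the cradle. Origin below its middle.
- tin: A bystander: closed steel tin, 72 mm diameter, 90 mm tall. Origin under its centre.
- wax: A bystander: brown block of polishing compound 110 x 60 x 35 mm. Origin under its centre.
- cup: A bystander: open pewter cup without handle, 80 mm rim, 70 mm tall. Origin under its centre.

How it is judged (in metres and radians):
On the way, in this order (a step that is already met when the one before it is completed fails the run):
1. the bat lies on the mat, let go (x of bat in the frame of mat between -0.11 and 0.11 m and y of bat in the frame of mat between -0.07 and 0.07 m and height (world z) of bat below 0.035 m and linear speed of bat below 0.02 m/s and contact force between bat and the fingers below 0.1 N), for 0.2 s.
2. the blank, lying on the rails, is pressed against the stop or its screw with more than 3 N (contact force between blank and stop above 3 N and z of blank in the frame of stop between -0.007 and 0.007 m), for 0.01 s.
At the end, for the whole second after the job is handed in: The bat lies at rest on the mat (origin over the mat, below 35 mm). The blank lies at rest on both rails under the bridge (axis within 8 mm sideways and 7 mm in height of the stop's origin, within 0.06 rad of the rails), its end 0.5 to 27.5 mm before the stop's plate (x of bat in the frame of mat between -0.11 and 0.11 m and y of bat in the frame of mat between -0.07 and 0.07 m and height (world z) of bat below 0.035 m and linear speed of bat below 0.02 m/s and y of blank in the frame of stop between -0.0975 and -0.0705 m and x of blank in the frame of stop between -0.008 and 0.008 m and z of blank in the frame of stop between -0.007 and 0.007 m and angle between the y axis of blank and the y axis of cradle, either way round below 0.06 rad and linear speed of blank below 0.01 m/s); the robot touches nothing.
It fails at once if the depth stop is pushed more than 2 mm out of its setting (distance of stop from where it was at the start of the episode above 0.002 m).
It fails at once if the blank falls onto the bench (height (world z) of blank below 0.036 m).
It fails at once if a bystander is moved more than 30 mm (distance of any of short_blank, mug, hammer, tin, wax, cup from where it was at the start of the episode above 0.03 m).
It also fails if it takes over 70 s, if anything falls off the work surface, if the arm or the gripper's body presses on something with over 40 N, if the wrist force passes 120 N, or if a joint passes its speed limit or range.

## Working session

There is one attempt and no reset: what is moved stays moved. The work goes in short steps, Python scripts to look and compute and a shell command to move; the robot and the scene stay as the last step left them, time stands still between calls to the robot, and variables do not carry over. Pictures are saved under pics/ and viewed, at most 10 in all, crops included, and the job is handed in when it is done.

```bash
ls; mkdir -p pics; cat > h.py <<'E'
import numpy as np, cv2
from workcell import manip
def ray(s,rc):
    h,w=s["color"].shape[:2]; K=np.array(s["mtx"]); R=np.array(s["rotation"])
    d=R@np.linalg.inv(K)@np.array([rc[1]*w,rc[0]*h,1]); return np.array(s["eye"]),d/np.linalg.norm(d)
def atz(s,rc,z):
    e,d=ray(s,rc); return e+d*(z-e[2])/d[2]
def tri(rs):
    A=np.zeros((3,3));b=np.zeros(3)
    for e,d in rs:
        P=np.eye(3)-np.outer(d,d);A+=P;b+=P@e
    p=np.linalg.solve(A,b); return p,[np.linalg.norm((np.eye(3)-np.outer(d,d))@(p-e)) for e,d in rs]
E
python3 - <<'E'
from h import *
np.set_printoptions(precision=4,suppress=True)
S={}
for c in ("scene","side"):
    S[c]=manip.snapshot(c); cv2.imwrite(f"pics/{c}0.png",S[c]["color"]); print(c,S[c]["eye"])
Z=dict(cradle=0,bridge=.108,stop=.071,bat=.051,mat=0,rest=0,blank=.0515,short_blank=0,mug=0,tin=0,wax=0,cup=0,hammer=0)
for n,z in Z.items():
    rs=[];o=[]
    for c in S:
        r=manip.pinpoint(c,n)
        if r: rs.append(ray(S[c],r[0]["position"]));o.append((c,round(r[0]["score"],2),atz(S[c],r[0]["position"],z)))
    print(n,*o, tri(rs) if len(rs)>1 else '')
E
```

```text
pics
scene [ 1.2355 -0.5906  0.848 ]
side [ 0.143  -0.7286  1.0256]
cradle ('scene', 0.65, array([0.6077, 0.0475, 0.    ])) ('side', 0.71, array([0.6198, 0.0435, 0.    ])) (array([0.6157, 0.038 , 0.0099]), [np.float64(0.0015823685103896605), np.float64(0.0015823685103896826)])
bridge ('scene', 0.72, array([0.6266, 0.0939, 0.108 ])) ('side', 0.97, array([0.6214, 0.1034, 0.108 ])) (array([0.6219, 0.1018, 0.1046]), [np.float64(0.003496630862792391), np.float64(0.0034966308627923885)])
stop ('scene', 0.75, array([0.6159, 0.1894, 0.071 ])) ('side', 0.63, array([0.6201, 0.3166, 0.071 ])) (array([0.5996, 0.2372, 0.0847]), [np.float64(0.043492007370964876), np.float64(0.043492007370964945)])
bat ('scene', 0.64, array([ 0.6191, -0.0644,  0.051 ])) ('side', 0.98, array([ 0.6135, -0.0725,  0.051 ])) (array([ 0.6167, -0.0651,  0.046 ]), [np.float64(0.0033268908037742207), np.float64(0.003326890803774182)])
mat ('scene', 0.71, array([0.4302, 0.3416, 0.    ])) ('side', 0.8, array([0.4183, 0.3526, 0.    ])) (array([ 0.4198,  0.3563, -0.0085]), [np.float64(0.0035872936799880573), np.float64(0.003587
[... 879 characters left out ...]
])
tin ('side', 0.67, array([0.7617, 0.2176, 0.    ])) 
wax ('scene', 0.69, array([ 0.7051, -0.2922,  0.    ])) ('side', 0.95, array([ 0.7038, -0.2902,  0.    ])) (array([ 0.7042, -0.2908, -0.001 ]), [np.float64(0.0009629923916853496), np.float64(0.0009629923916852193)])
cup ('scene', 0.43, array([ 0.4379, -0.31  ,  0.    ])) ('side', 0.88, array([0.648 , 0.3904, 0.    ])) (array([ 0.5204, -0.2175,  0.2961]), [np.float64(0.20977460504203757), np.float64(0.20977460504203757)])
hammer ('scene', 0.81, array([ 0.7813, -0.0674,  0.    ])) ('side', 0.93, array([ 0.7721, -0.0665,  0.    ])) (array([ 0.7769, -0.0618, -0.008 ]), [np.float64(0.00047872912461573153), np.float64(0.0004787291246157703)])
```

View pics/scene0.png

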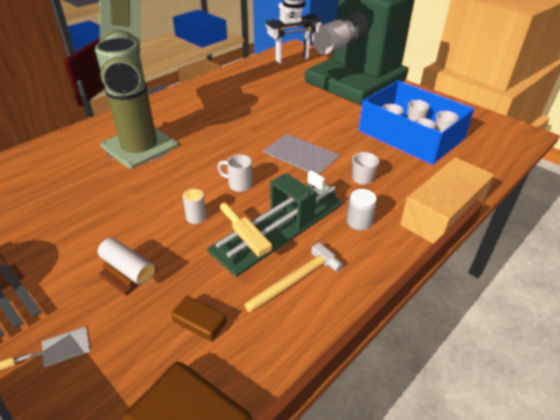

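View pics/side0.png

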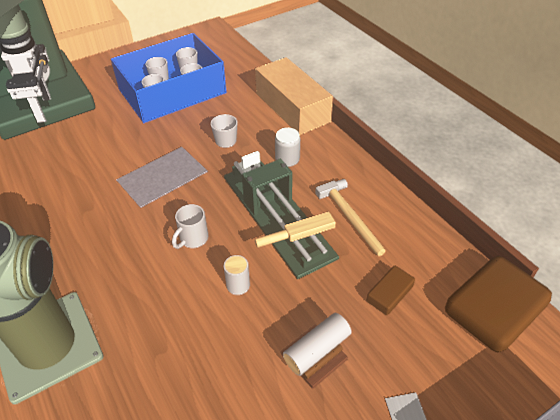

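The networks agree with the pictures: the bat lies across the mouth (side ~295,232) with its handle towards the robot, the blank is on the rest (318,343), the mat is at (162,177), and the stop is behind the bridge (250,160). Next I fit poses and yaws by silhouette.

```bash
cat > fit.py <<'E'
from h import *
from scipy.optimize import minimize
def box(x0,x1,y0,y1,z0,z1): return np.array([[x,y,z] for x in(x0,x1) for y in(y0,y1) for z in(z0,z1)])
def cyl(axis,r,a,b,c=(0,0,0)):
    t=np.linspace(0,2*np.pi,24,endpoint=False); P=[]
    for l in(a,b):
        for u in t:
            v=[r*np.cos(u),r*np.sin(u)]; v.insert(axis,l); P.append(v)
    return np.array(P)+c
M=dict(bat=[box(-.035,.085,-.02,.02,0,.022),cyl(0,.011,-.115,-.035,(0,0,.011))],
 blank=[cyl(1,.028,-.07,.07)], mat=[box(-.11,.11,-.07,.07,0,.004)],
 cradle=[box(-.06,.06,-.2,.2,0,.014),box(-.057,.057,.03,.09,0,.116)]+[cyl(1,.006,-.18,.205,(s*.022,0,.045)) for s in(-1,1)])
def render(s,parts,p,z):
    R=cv2.Rodrigues(np.array([0,0,p[2]]))[0]; m=np.zeros((420,560),np.uint8); W=np.array(s["rotation"]);K=np.array(s["mtx"])
    for P in parts:
        q=((P@R.T+[p[0],p[1],z])-s["eye"])@W@K.T; q=q[:,:2]/q[:,2:]
        cv2.fillConvexPoly(m,cv2.convexHull(np.round(q*16).astype(np.int32)),1,cv2.LINE_8,4)
    return m>0
def fit(S,name,z,p0,ign=None):
    regs={c:manip.silhouettes(c,name) for c in S}
    regs={c:r[0]["region"] for c,r in regs.items() if r}
    def cost(p):
        v=0
        for c,g in regs.items():
            m=render(S[c],M[name],p,z); k=~ign[c] if ign and c in ign else np.ones_like(m)
            v+=1-(m&g&k).sum()/max(1,((m|g)&k).sum())
        return v/len(regs)
    best=None
    for sgm in(.02,.006):
        p0=np.array(p0); sim=[p0]+[p0+d for d in np.diag([sgm,sgm,sgm*6])]
        r=minimize(cost,p0,method="Nelder-Mead",options=dict(initial_simplex=sim,xatol=1e-4,fatol=1e-4)); p0=r.x
    return p0,r.fun,regs
E
python3 - <<'E'
from fit import *
np.set_printoptions(precision=4,suppress=True)
S={c:manip.snapshot(c) for c in("scene","side")}
p,f,rb=fit(S,"bat",.051,[.617,-.068,.0]);print("bat",p[:2],np.degrees(p[2]),f)
for n,z,p0 in(("blank",.0515,[.479,-.322,-.9]),("blank",.0515,[.479,-.322,-.4]),("mat",0,[.42,.352,.4]),("mat",0,[.42,.352,-.2]),("cradle",0,[.617,.04,0]),("cradle",0,[.617,.04,.2])):
    p,f,_=fit(S,n,z,p0,rb if n=="cradle" else None);print(n,p[:2],np.degrees(p[2]),f)
E
```

```text
bat [ 0.6153 -0.0629] -9.396500165759852 0.13742683248423576
blank [ 0.4785 -0.3275] -82.98531382386518 0.0834265656558641
blank [ 0.4786 -0.3276] -83.00796061980684 0.0839951239030991
mat [0.4239 0.356 ] 6.108948779262421 0.08579266295447102
mat [0.4242 0.356 ] 7.434365285726822 0.08458557047532206
cradle [0.6172 0.0529] -2.7618546616169986 0.541396933560477
cradle [0.6167 0.0501] -2.8031645318377763 0.5438983050847457
```

```bash
python3 - <<'E'
from fit import *
S={c:manip.snapshot(c) for c in("scene","side")}
o=[]
for c in S:
    im=S[c]["color"].copy(); big=cv2.resize(im,None,fx=3,fy=3,interpolation=cv2.INTER_CUBIC)
    for n,p,z,col in(("cradle",[.617,.042,np.radians(-2.8)],0,(0,0,255)),("bat",[.6153,-.0629,np.radians(-9.4)],.051,(255,0,255))):
        for part in M[n]:
            m=render(S[c],[part],p,z).astype(np.uint8); m=cv2.resize(m,None,fx=3,fy=3)
            cv2.drawContours(big,cv2.findContours(m,0,2)[0],-1,col,1)
    g=manip.silhouettes(c,"cradle")
    for r in g: print(c,r["score"],r["region"].sum())
    m=cv2.resize(g[0]["region"].astype(np.uint8),None,fx=3,fy=3)
    cv2.drawContours(big,cv2.findContours(m,0,2)[0],-1,(255,255,0),1)
    y,x=(165,200) if c=="scene" else (145,220)
    o.append(big[y*3:y*3+420,x*3:x*3+400])
cv2.imwrite("pics/ov.png",np.hstack(o))
E
```

```text
scene 0.72 5223
side 0.92 5826
```

View pics/ov.png

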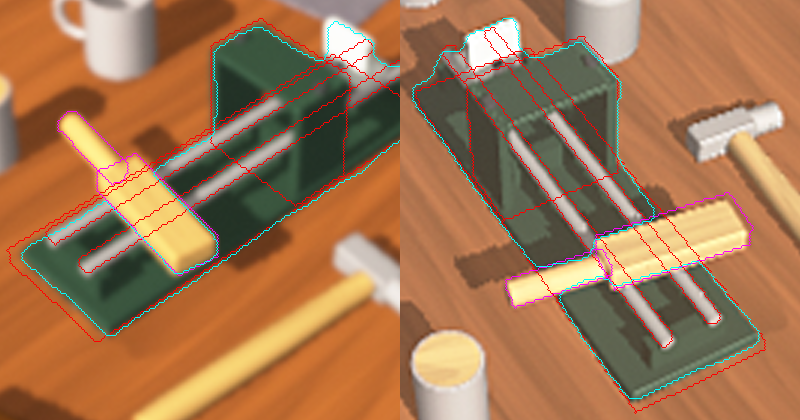

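```bash
cat >> h.py <<'E'
from scipy.spatial.transform import Rotation as Ro
def plan(pos,yaw=None):
    """yaw deg: direction (world) of the line perpendicular to closing line, tool x, mod 180"""
    s=manip.state(); R=np.array(s["orientation"]); R=Ro.from_matrix(R).as_matrix() if R.shape==(3,3) else R
    T=R
    if yaw is not None:
        c=[]
        for k in(0,180):
            a=np.radians(yaw+k); x=np.array([np.cos(a),np.sin(a),0]); z=np.array([0,0,-1.])
            Tk=np.c_[x,np.cross(z,x),z]; c.append((Ro.from_matrix(R.T@Tk).magnitude(),Tk))
        T=min(c,key=lambda q:q[0])[1]
    print("rot units",np.round(Ro.from_matrix(R.T@T).as_rotvec()/.12,2),"then shift units (in new axes)",np.round(T.T@(np.array(pos)-s["tool_pos"])/.1,3),"pos",np.round(s["tool_pos"],4),"j6",round(s["joints"][5],1))
E
python3 - <<'E'
from h import *
s=manip.state(); print(np.round(s["orientation"],3),s["force"],s["gripper_width"],s["time_s"])
plan([.615,-.063,.15],-9.4)
E
```

```text
[[-0.932  0.361  0.   ]
 [ 0.361  0.932  0.   ]
 [-0.     0.    -1.   ]] [ 1.02168941 -0.53296976 -0.0152531 ] 0.0937735337576604 2.4
rot units [ 0.    0.   -1.71] then shift units (in new axes) [-4.996 -5.246  0.555] pos [0.2078 0.5361 0.2055] j6 -8.6
```

```bash
python3 -m inch '[[0,0,0,0,0,-0.85],[0,0,0,0,0,-0.86],[-0.33,-0.35,0,0,0,0],[-0.33,-0.35,0,0,0,0],[-0.33,-0.35,0,0,0,0],[-0.33,-0.35,0,0,0,0],[-0.33,-0.35,0,0,0,0],[-0.33,-0.35,0,0,0,0],[-0.33,-0.35,0,0,0,0],[-0.33,-0.35,0,0,0,0]]' 1; python3 -m inch '[[-0.33,-0.35,0,0,0,0],[-0.33,-0.35,0,0,0,0],[-0.33,-0.35,0,0,0,0],[-0.33,-0.35,0,0,0,0],[-0.33,-0.35,0.0,0,0,0],[-0.33,-0.35,0.0,0,0,0],[0,0,0,0,0,0],[0,0,0,0,0,0]]'
python3 - <<'E'
from fit import *
np.set_printoptions(precision=4,suppress=True)
S={"wrist":manip.snapshot("wrist")}; cv2.imwrite("pics/w1.png",S["wrist"]["color"])
p,f,rb=fit(S,"bat",.051,[.615,-.063,-.16]);print("bat",p[:2],np.degrees(p[2]),f)
r=manip.silhouettes("wrist","cradle"); print(len(r))
p2,f,_=fit(S,"cradle",0,[.617,.048,-.05],rb) if r else (0,0,0); print("cradle",p2,f)
plan([p[0],p[1],.1],np.degrees(p[2]))
E
```

```text
time_s: 3.4
tool_pos: [0.4233, 0.215, 0.2058]
orientation: [[-0.986, 0.164, 0.001], [0.164, 0.986, 0.0], [-0.001, 0.001, -1.0]]
force: [0.3, 2.1, 0.8]
gripper_width: 0.0939
finger_force: 0.0
time_s: 4.2
tool_pos: [0.5834, -0.0238, 0.205]
orientation: [[-0.986, 0.166, -0.001], [0.166, 0.986, 0.001], [0.001, 0.001, -1.0]]
force: [-0.4, 0.5, 0.4]
gripper_width: 0.0941
finger_force: 0.0
bat [ 0.6148 -0.0652] -10.832603319444948 0.06910494394412792
2
cradle [ 0.6184  0.0504 -0.0395] 0.09446211776926572
rot units [ 0.   -0.    0.22] then shift units (in new axes) [-0.398 -0.368  1.055] pos [ 0.5826 -0.0216  0.2055] j6 -91.3
```

View pics/w1.png

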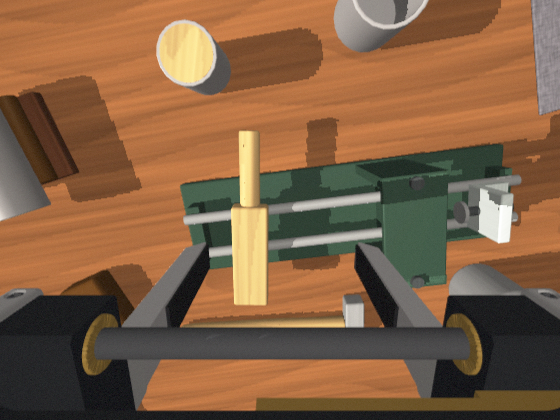

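Wrist view: the bat (250,230) lies cleanly across the rails, and the fit is good (IoU 0.93). The stop plate is at (492,212) with its screw head at (462,212).

```bash
python3 -m inch '[[0,0,0,0,0,0.22],[-0.2,-0.185,0.05,0,0,0],[-0.2,-0.185,0.05,0,0,0],[0,0,0.4,0,0,0],[0,0,0.4,0,0,0],[0,0,0.3,0,0,0],[0,0,0.2,0,0,0],[0,0,0.115,0,0,0],[0,0,0,0,0,0],[0,0,0,0,0,0]]' && python3 -m inch '[[0,0,0,0,0,0],[0,0,0,0,0,0],[0,0,0,0,0,0],[0,0,0,0,0,0],[0,0,0,0,0,0],[0,0,0,0,0,0]]' 0 20
```

```text
time_s: 5.4
tool_pos: [0.6164, -0.0667, 0.0551]
orientation: [[-0.982, 0.19, 0.002], [0.19, 0.982, -0.0], [-0.002, -0.0, -1.0]]
force: [0.6, -0.3, 0.3]
gripper_width: 0.0942
finger_force: 0.0
time_s: 6.0
tool_pos: [0.6156, -0.0669, 0.054]
orientation: [[-0.982, 0.19, 0.0], [0.19, 0.982, -0.0], [-0.0, -0.0, -1.0]]
force: [0.0, 0.1, -0.1]
gripper_width: 0.0498
finger_force: 0.0
```

```bash
python3 -m inch '[[0,0,0,0,0,0],[0,0,0,0,0,0],[0,0,0,0,0,0],[0,0,0,0,0,0]]'; python3 -m inch '[[0,0,-0.3,0,0,0],[0,0,-0.4,0,0,0],[0,0,-0.4,0,0,0],[0,0,-0.3,0,0,0]]';python3 -c "
from h import *
plan([.424,.356,.06],7)"
```

```text
time_s: 6.4
tool_pos: [0.6155, -0.0667, 0.0539]
orientation: [[-0.982, 0.19, -0.0], [0.19, 0.982, 0.0], [0.0, 0.0, -1.0]]
force: [-0.3, 1.1, 0.7]
gripper_width: 0.0398
finger_force: 20.0
time_s: 6.8
tool_pos: [0.6161, -0.0671, 0.1963]
orientation: [[-0.982, 0.19, 0.002], [0.19, 0.982, -0.001], [-0.002, -0.0, -1.0]]
force: [1.2, -0.5, -1.5]
gripper_width: 0.0399
finger_force: 20.0
rot units [-0.01  0.02 -2.61] then shift units (in new axes) [1.391 4.434 1.363] pos [ 0.6161 -0.0671  0.1963] j6 -93.3
```

```bash
python3 -m inch '[[0,0,0,0,0,-0.87],[0,0,0,0,0,-0.87],[0,0,0,0,0,-0.87],[0.139,0.443,0,0,0,0],[0.139,0.443,0,0,0,0],[0.139,0.443,0,0,0,0],[0.139,0.443,0,0,0,0],[0.139,0.443,0,0,0,0],[0.139,0.443,0,0,0,0],[0.139,0.443,0,0,0,0]]'; python3 -m inch '[[0.139,0.443,0.0,0,0,0],[0.139,0.443,0,0,0,0],[0.139,0.443,0.0,0,0,0],[0,0,0.4,0,0,0],[0,0,0.4,0,0,0],[0,0,0.4,0,0,0],[0,0,0.3,0,0,0],[0,0,0.2,0,0,0],[0,0,0,0,0,0],[0,0,0,0,0,0]]'
```

```text
time_s: 7.8
tool_pos: [0.4799, 0.2303, 0.1936]
orientation: [[-0.993, -0.122, -0.0], [-0.122, 0.993, -0.0], [0.0, -0.0, -1.0]]
force: [0.7, -0.4, -0.3]
gripper_width: 0.0399
finger_force: 20.0
time_s: 8.8
tool_pos: [0.4235, 0.3557, 0.0239]
orientation: [[-0.993, -0.122, -0.001], [-0.122, 0.993, -0.001], [0.001, -0.0, -1.0]]
force: [-0.1, 0.4, -0.7]
gripper_width: 0.04
finger_force: 20.0
```

```bash
python3 -m inch '[[0,0,0.08,0,0,0],[0,0,0.06,0,0,0],[0,0,0.01,0,0,0],[0,0,0,0,0,0],[0,0,0,0,0,0]]'; python3 -m inch '[[0,0,0,0,0,0],[0,0,0,0,0,0],[0,0,0,0,0,0],[0,0,0,0,0,0],[0,0,0,0,0,0],[0,0,-0.2,0,0,0],[0,0,-0.4,0,0,0],[0,0,-0.4,0,0,0],[0,0,-0.5,0,0,0],[0,0,-0.3,0,0,0]]' 1; python3 - <<'E'
from fit import *
np.set_printoptions(precision=4,suppress=True)
S={"wrist":manip.snapshot("wrist")}
p,f,rb=fit(S,"bat",.004,[.424,.356,.12]);print("bat",p[:2],np.degrees(p[2]),f)
p,f,rb=fit(S,"mat",.0,[.424,.356,.12]);print("mat",p[:2],np.degrees(p[2]),f)
plan([.479,-.326,.2],7)
E
```

```text
time_s: 9.3
tool_pos: [0.4238, 0.356, 0.0093]
orientation: [[-0.993, -0.122, 0.001], [-0.122, 0.993, 0.0], [-0.001, 0.0, -1.0]]
force: [-0.5, 0.4, -1.2]
gripper_width: 0.0397
finger_force: 20.0
time_s: 10.3
tool_pos: [0.425, 0.3568, 0.1933]
orientation: [[-0.993, -0.122, 0.005], [-0.122, 0.993, 0.003], [-0.005, 0.002, -1.0]]
force: [1.0, -0.1, 0.2]
gripper_width: 0.0941
finger_force: 0.0
bat [0.4217 0.3571] 7.569287530284571 0.05637556375563757
mat [0.4237 0.3551] 7.459680623077093 0.24294552587897988
rot units [0.02 0.05 0.  ] then shift units (in new axes) [ 0.3   -6.845 -0.079] pos [0.4253 0.357  0.1921] j6 -65.9
```

```bash
python3 -m inch '[[0.021,-0.489,0,0,0,0],[0.021,-0.489,0,0,0,0],[0.021,-0.489,0,0,0,0],[0.021,-0.489,0,0,0,0],[0.021,-0.489,0,0,0,0],[0.021,-0.489,0,0,0,0],[0.021,-0.489,0,0,0,0],[0.021,-0.489,0,0,0,0],[0.021,-0.489,0,0,0,0],[0.021,-0.489,0,0,0,0]]'; python3 -m inch '[[0.021,-0.489,0,0,0,0],[0.021,-0.489,0,0,0,0],[0.021,-0.489,0,0,0,0],[0,0,0,0,0,0],[0,0,0,0,0,0]]' ; python3 - <<'E'
from fit import *
np.set_printoptions(precision=4,suppress=True)
S={"wrist":manip.snapshot("wrist")}; cv2.imwrite("pics/w2.png",S["wrist"]["color"])
p,f,rb=fit(S,"blank",.0515,[.479,-.326,np.radians(-83)]);print("blank",p[:2],np.degrees(p[2]),f)
plan([p[0],p[1],.0515-.019],np.degrees(p[2])+90)
E
```

```text
time_s: 11.45
tool_pos: [0.4607, -0.1334, 0.1867]
orientation: [[-0.993, -0.122, -0.003], [-0.122, 0.993, 0.002], [0.003, 0.002, -1.0]]
force: [1.6, -0.0, 0.3]
gripper_width: 0.0943
finger_force: 0.0
time_s: 11.95
tool_pos: [0.4725, -0.2783, 0.1864]
orientation: [[-0.993, -0.12, -0.004], [-0.12, 0.993, 0.004], [0.003, 0.004, -1.0]]
force: [-0.2, -0.1, 0.4]
gripper_width: 0.0944
finger_force: 0.0
blank [ 0.4794 -0.328 ] -82.63987184528935 0.04381548510001365
rot units [ 0.03 -0.02 -0.05] then shift units (in new axes) [ 0.003 -0.517  1.547] pos [ 0.4731 -0.2767  0.1872] j6 -136.4
```

View pics/w2.png

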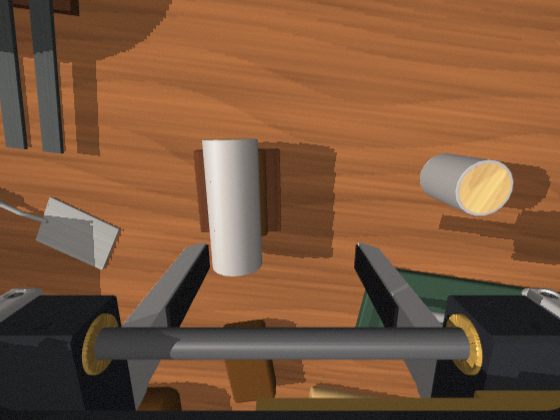

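```bash
python3 -m inch '[[0,-0.26,0,0.03,-0.02,-0.05],[0,-0.257,0,0,0,0],[0,0,0.4,0,0,0],[0,0,0.4,0,0,0],[0,0,0.3,0,0,0],[0,0,0.2,0,0,0],[0,0,0.1,0,0,0],[0,0,0.1,0,0,0],[0,0,0,0,0,0],[0,0,0,0,0,0]]';python3 -c "
from h import *
plan([.4794,-.328,.037],7.4)"
```

```text
time_s: 13.05
tool_pos: [0.4816, -0.3304, 0.04]
orientation: [[-0.992, -0.128, 0.004], [-0.128, 0.992, -0.004], [-0.003, -0.005, -1.0]]
force: [0.4, 0.1, 0.5]
gripper_width: 0.0937
finger_force: 0.0
rot units [-0.04  0.03 -0.  ] then shift units (in new axes) [0.019 0.027 0.03 ] pos [ 0.4816 -0.3304  0.04  ] j6 -140.3
```

```bash
python3 -m inch '[[0.019,0.027,0.03,-0.04,0.03,0],[0,0,0,0,0,0],[0,0,0,0,0,0],[0,0,0,0,0,0],[0,0,0,0,0,0],[0,0,0,0,0,0],[0,0,0,0,0,0],[0,0,0,0,0,0]]' 0 30; python3 -m inch '[[0,0,0,0,0,0],[0,0,-0.1,0,0,0],[0,0,-0.3,0,0,0],[0,0,-0.5,0,0,0],[0,0,-0.5,0,0,0],[0,0,-0.3,0,0,0],[0,0,0,0,0,0]]';python3 -c "
from h import *
c=np.array([.618,.0505,0]);a=np.radians(-2.5);R=Ro.from_euler('z',a).as_matrix()
p=c+R@[0,-.1,.15];print(p)
plan(p,87.5)"
```

```text
time_s: 13.85
tool_pos: [0.479, -0.3289, 0.0364]
orientation: [[-0.992, -0.128, -0.0], [-0.128, 0.992, -0.001], [0.001, -0.001, -1.0]]
force: [0.1, -4.7, -1.2]
gripper_width: 0.0558
finger_force: 30.0
time_s: 14.55
tool_pos: [0.4812, -0.3288, 0.2113]
orientation: [[-0.992, -0.129, 0.006], [-0.129, 0.992, -0.004], [-0.005, -0.005, -1.0]]
force: [0.0, -1.0, -4.5]
gripper_width: 0.0555
finger_force: 30.0
[ 0.61363806 -0.04940482  0.15      ]
rot units [-6.000e-02  1.000e-02 -1.165e+01] then shift units (in new axes) [-2.849 -1.201  0.613] pos [ 0.4812 -0.3288  0.2113] j6 -140.3
```

```bash
python3 -m inch '[[0,0,0,0,0,0.97],[0,0,0,0,0,0.97],[0,0,0,0,0,0.97],[0,0,0,0,0,0.97],[0,0,0,0,0,0.97],[0,0,0,0,0,0.97],[0,0,0,0,0,0.97],[0,0,0,0,0,0.97],[0,0,0,0,0,0.97],[0,0,0,0,0,0.97]]'; python3 -m inch '[[0,0,0,0,0,0.97],[0,0,0,0,0,0.97],[0,0,0,0,0,0.97],[0,0,0,0,0,0.97],[0,0,0,0,0,0.95],[0,0,0,0,0,0],[0,0,0,0,0,0]]';python3 -c "
from h import *
plan([.6136,-.0494,.15],87.5)"
```

```text
time_s: 15.55
tool_pos: [0.4767, -0.3251, 0.2013]
orientation: [[-0.506, 0.863, -0.008], [0.863, 0.506, 0.008], [0.011, -0.002, -1.0]]
force: [0.3, 0.1, -5.7]
gripper_width: 0.0552
finger_force: 30.0
time_s: 16.25
tool_pos: [0.4775, -0.3262, 0.203]
orientation: [[0.042, 0.999, -0.005], [0.999, -0.042, 0.005], [0.005, -0.006, -1.0]]
force: [0.3, 0.1, -6.1]
gripper_width: 0.0555
finger_force: 30.0
rot units [-0.05 -0.04  0.01] then shift units (in new axes) [2.825 1.239 0.53 ] pos [ 0.4775 -0.3262  0.203 ] j6 -40.5
```

```bash
python3 -m inch '[[0.403,0.177,0,-0.05,-0.04,0.01],[0.403,0.177,0,0,0,0],[0.403,0.177,0,0,0,0],[0.403,0.177,0,0,0,0],[0.403,0.177,0,0,0,0],[0.403,0.177,0,0,0,0],[0.403,0.177,0,0,0,0],[0,0,0.25,0,0,0],[0,0,0.25,0,0,0],[0,0,0,0,0,0]]'; python3 - <<'E'
from fit import *
np.set_printoptions(precision=4,suppress=True)
S={c:manip.snapshot(c) for c in("wrist","scene","side")}
cv2.imwrite("pics/w3.png",np.hstack([S["wrist"]["color"][:,:400],S["side"]["color"][100:,160:400].repeat(1,0)[:320].copy() if 0 else S["side"]["color"][:,160:400]]))
s=manip.state();t=s["tool_pos"]; print(t)
for c in(("wrist","side"),("scene","side"),("wrist",)):
    ign={k:render(S[k],M["blank"],[t[0],t[1],np.radians(-2.5)],t[2]+.0145) for k in c}
    try:
        p,f,_=fit({k:S[k] for k in c},"cradle",0,[.618,.0505,-.04],ign);print(c,p[:2],np.degrees(p[2]),f)
    except Exception as e: print(e)
    for n in("bridge","stop"):
        for k in c[:1]:
            r=manip.pinpoint(k,n)
            if r: print(n,k,r[0]["score"],atz(S[k],r[0]["position"],.108 if n=="bridge" else .071))
plan([.6136,-.0494,.15],87.5)
E
```

```text
time_s: 17.25
tool_pos: [0.6112, -0.0502, 0.1495]
orientation: [[0.043, 0.999, -0.008], [0.999, -0.043, -0.001], [-0.001, -0.008, -1.0]]
force: [-1.1, -0.1, -6.2]
gripper_width: 0.0553
finger_force: 30.0
[ 0.6158 -0.0522  0.1559]
('wrist', 'side') [0.6186 0.0468] -2.1348266539229335 0.14088638648759472
bridge wrist 0.88 [0.6214 0.0989 0.108 ]
('scene', 'side') [0.6188 0.0508] -2.399827845713257 0.13519536202956706
bridge scene 0.83 [0.6162 0.1073 0.108 ]
stop scene 0.87 [0.6153 0.194  0.071 ]
('wrist',) [0.619  0.0403] -2.0608684652360987 0.07480482009504408
bridge wrist 0.88 [0.6214 0.0989 0.108 ]
rot units [ 0.04  0.03 -0.02] then shift units (in new axes) [ 0.025 -0.023  0.058] pos [ 0.6158 -0.052   0.1558] j6 -10.1
```

View pics/w3.png

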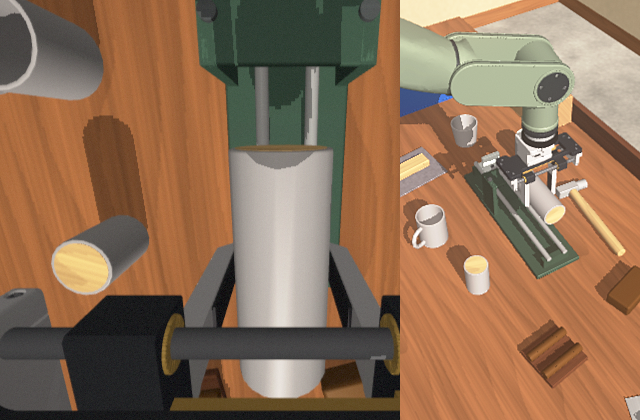

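Blank held level, aligned with the rails in the wrist view (its front end at (282,155), rails at 262 and 312). Now lowering.

```bash
python3 -m inch '[[0,0,0,0.04,0.03,-0.02],[0,0,0.3,0,0,0],[0,0,0.25,0,0,0],[0,0,0.15,0,0,0],[0,0,0,0,0,0],[0,0,0,0,0,0]]';python3 -c "
from h import *
plan([.6147,-.052,.0565],87.7)"
```

```text
time_s: 18.55
tool_pos: [0.6161, -0.0521, 0.0859]
orientation: [[0.043, 0.999, 0.0], [0.999, -0.043, -0.0], [-0.0, 0.0, -1.0]]
force: [0.7, -1.3, -5.2]
gripper_width: 0.0555
finger_force: 30.0
rot units [ 0.    0.   -0.03] then shift units (in new axes) [ 0.    -0.014  0.294] pos [ 0.6161 -0.0521  0.0859] j6 -10.3
```

```bash
python3 -m inch '[[0,-0.014,0.1,0,0,-0.03],[0,0,0.1,0,0,0],[0,0,0.04,0,0,0],[0,0,0.02,0,0,0],[0,0,0,0,0,0],[0,0,0,0,0,0]]'; python3 -m inch '[[0,0,0.015,0,0,0],[0,0,0,0,0,0],[0,0,0,0,0,0]]';  python3 -m inch '[[0,0,0.015,0,0,0],[0,0,0,0,0,0],[0,0,0,0,0,0]]'
```

```text
time_s: 19.15
tool_pos: [0.6146, -0.052, 0.0599]
orientation: [[0.04, 0.999, 0.0], [0.999, -0.04, -0.0], [-0.0, 0.0, -1.0]]
force: [-0.4, 0.6, -5.2]
gripper_width: 0.0551
finger_force: 30.0
time_s: 19.45
tool_pos: [0.6144, -0.052, 0.0582]
orientation: [[0.04, 0.999, -0.0], [0.999, -0.04, -0.0], [-0.0, -0.0, -1.0]]
force: [0.1, 0.2, -4.4]
gripper_width: 0.0554
finger_force: 30.0
time_s: 19.75
tool_pos: [0.6143, -0.0519, 0.0566]
orientation: [[0.04, 0.999, -0.0], [0.999, -0.04, -0.0], [-0.0, -0.0, -1.0]]
force: [-0.2, -1.1, -5.0]
gripper_width: 0.0552
finger_force: 30.0
```

```bash
python3 -m inch '[[0,0,0.01,0,0,0],[0,0,0,0,0,0],[0,0,0,0,0,0]]'; python3 -m inch '[[0,0,0.01,0,0,0],[0,0,0,0,0,0],[0,0,0,0,0,0]]'
```

```text
time_s: 20.05
tool_pos: [0.6146, -0.0519, 0.0561]
orientation: [[0.04, 0.999, 0.0], [0.999, -0.04, -0.0], [-0.0, 0.0, -1.0]]
force: [0.7, -0.1, -1.5]
gripper_width: 0.0554
finger_force: 30.0
time_s: 20.35
tool_pos: [0.6148, -0.0519, 0.0559]
orientation: [[0.04, 0.999, 0.001], [0.999, -0.04, -0.0], [-0.0, 0.001, -1.0]]
force: [-2.4, 1.2, 5.3]
gripper_width: 0.0555
finger_force: 30.0
```

```bash
python3 -m inch '[[0,0,0,0,0,0],[0,0,0,0,0,0],[0,0,0,0,0,0],[0,0,0,0,0,0],[0,0,0,0,0,0],[0,0,-0.15,0,0,0],[0,0,-0.35,0,0,0],[0,0,-0.35,0,0,0],[0,0,0,0,0,0]]' 1; python3 -m inch '[[-0.3,0,0,0,0,0],[-0.4,0,0,0,0,0],[-0.3,0,0,0,0,0],[0,0,0,0,0,0],[0,0,0,0,0,0],[0,0,0,0,0,0],[0,0,0,0,0,0],[0,0,0,0,0,0],[0,0,0,0,0,0]]' 0 20
python3 - <<'E'
from fit import *
np.set_printoptions(precision=4,suppress=True)
S={c:manip.snapshot(c) for c in("wrist","scene","side")}
cv2.imwrite("pics/w4.png",np.hstack([S["wrist"]["color"][:,:450],S["side"]["color"][:,190:400]]))
for c in(("wrist",),("scene","side")):
    p,f,_=fit({k:S[k] for k in c},"blank",.071,[.6147,-.052,-.04]);print(c,p[:2],np.degrees(p[2]),f)
for k in S:
    r=manip.pinpoint(k,"stop")
    if r: print(k,r[0]["score"],atz(S[k],r[0]["position"],.071))
plan([.611,-.152,.060],87.7); print(manip.state()["gripper_width"])
E
```

```text
time_s: 21.25
tool_pos: [0.6192, -0.053, 0.1474]
orientation: [[0.04, 0.999, 0.013], [0.999, -0.04, -0.003], [-0.003, 0.013, -1.0]]
force: [0.7, 0.2, 1.2]
gripper_width: 0.0939
finger_force: 0.0
time_s: 22.15
tool_pos: [0.6104, -0.151, 0.1396]
orientation: [[0.039, 0.999, -0.0], [0.999, -0.039, -0.0], [-0.0, -0.0, -1.0]]
force: [-0.1, -0.2, 0.8]
gripper_width: 0.0256
finger_force: 0.0
('wrist',) [ 0.615  -0.0501] -2.2228429758665493 0.013827126181211735
('scene', 'side') [ 0.6127 -0.0499] -1.411087529201598 0.25668785530662463
wrist 0.55 [ 0.7415 -0.0719  0.071 ]
scene 0.57 [0.6221 0.1835 0.071 ]
side 0.77 [0.6173 0.1793 0.071 ]
rot units [-0.  0.  0.] then shift units (in new axes) [-0.001  0.007  0.796] pos [ 0.6103 -0.1519  0.1396] j6 -19.6
0.00048424750007283865
```

View pics/w4.png

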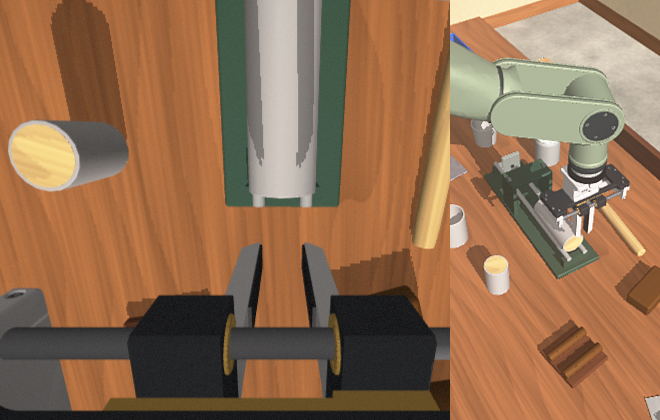

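Blank sits straight on both rails (wrist 285,100), gripper behind it. Lower and push.

```bash
python3 -m inch '[[0,0,0.3,0,0,0],[0,0,0.3,0,0,0],[0,0,0.19,0,0,0],[0,0,0,0,0,0],[0.1,0,0,0,0,0],[0.1,0,0,0,0,0],[0.05,0,0,0,0,0],[0.05,0,0,0,0,0],[0.1,0,0,0,0,0],[0.1,0,0,0,0,0]]'; python3 -m inch '[[0.1,0,0,0,0,0],[0.1,0,0,0,0,0],[0.1,0,0,0,0,0],[0.1,0,0,0,0,0],[0.1,0,0,0,0,0],[0,0,0,0,0,0],[0,0,0,0,0,0]]'; python3 -c "
from h import *
plan([.6187,.048,.060],87.8)"
```

```text
time_s: 23.6
tool_pos: [0.6138, -0.1033, 0.0625]
orientation: [[0.04, 0.999, 0.003], [0.999, -0.04, -0.004], [-0.003, 0.003, -1.0]]
force: [0.4, -5.6, 2.9]
gripper_width: 0.0005
finger_force: 2.7
time_s: 24.3
tool_pos: [0.6143, -0.0511, 0.061]
orientation: [[0.039, 0.999, 0.0], [0.999, -0.039, 0.001], [0.001, -0.0, -1.0]]
force: [-0.9, -0.1, -0.4]
gripper_width: 0.0008
finger_force: 0.0
rot units [-0.   -0.01 -0.01] then shift units (in new axes) [0.992 0.006 0.01 ] pos [ 0.6143 -0.0511  0.061 ] j6 -10.6
```

```bash
python3 -m inch '[[0.08,0,0,0,0,0],[0.08,0,0,0,0,0],[0.08,0,0,0,0,0],[0.08,0,0,0,0,0],[0.05,0,0,0,0,0],[0.03,0,0,0,0,0],[0,0,0,0,0,0],[0,0,0,0,0,0]]'; python3 - <<'E'
from fit import *
np.set_printoptions(precision=4,suppress=True)
S={c:manip.snapshot(c) for c in("scene","side")}
cv2.imwrite("pics/w5.png",np.hstack([cv2.resize(S["scene"]["color"][130:270,190:380],None,fx=2.1,fy=3),cv2.resize(S["side"]["color"][130:270,210:340],None,fx=3,fy=3)]))
for k in S:
    r=manip.pinpoint(k,"stop")
    if r: print(k,r[0]["score"],atz(S[k],r[0]["position"],.071))
E
```

```text
time_s: 25.1
tool_pos: [0.6159, -0.0121, 0.0607]
orientation: [[0.04, 0.999, -0.0], [0.999, -0.04, -0.0], [-0.0, -0.0, -1.0]]
force: [-0.8, -3.0, 2.2]
gripper_width: 0.0008
finger_force: 1.7
scene 0.58 [0.625  0.1694 0.071 ]
side 0.54 [0.6166 0.1765 0.071 ]
```

View pics/w5.png

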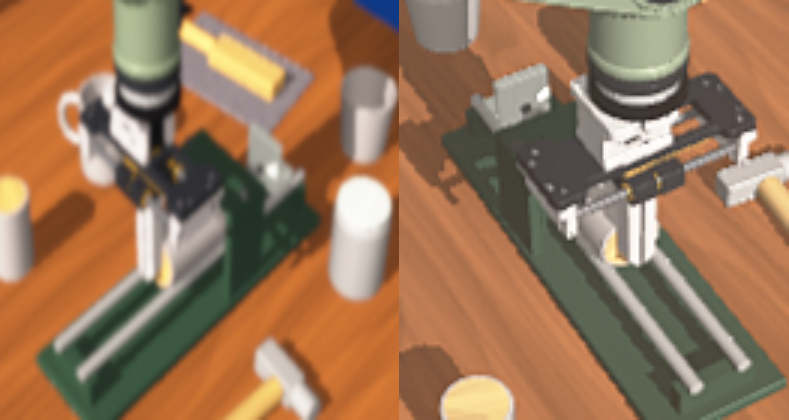

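Clear view: bat on the mat, blank under the bridge, fingers behind it, stop intact. Now creep, with a force guard between typed moves.

```bash
cat > g.py <<'E'
import sys
from h import manip
s=manip.state(); print(round(s["time_s"],2),round(s["tool_pos"][1],4),"Fy",round(s["force"][1],1),flush=True)
sys.exit(abs(s["force"][1])>7.5)
E
python3 g.py && python3 -m inch '[[0.01,0,0,0,0,0],[0.01,0,0,0,0,0],[0,0,0,0,0,0]]' >/dev/null && python3 g.py && python3 -m inch '[[0.01,0,0,0,0,0],[0.01,0,0,0,0,0],[0,0,0,0,0,0]]' >/dev/null && python3 g.py && python3 -m inch '[[0.01,0,0,0,0,0],[0.01,0,0,0,0,0],[0,0,0,0,0,0]]' >/dev/null && python3 g.py && python3 -m inch '[[0.01,0,0,0,0,0],[0,0,0,0,0,0]]' >/dev/null && python3 g.py && python3 -m inch '[[0.01,0,0,0,0,0],[0,0,0,0,0,0]]' >/dev/null && python3 g.py && python3 -m inch '[[0.01,0,0,0,0,0],[0,0,0,0,0,0]]' >/dev/null && python3 g.py && python3 -m inch '[[0.01,0,0,0,0,0],[0,0,0,0,0,0]]' >/dev/null && python3 g.py && python3 -m inch '[[0.01,0,0,0,0,0],[0,0,0,0,0,0]]' >/dev/null && python3 g.py && python3 -m inch '[[0.01,0,0,0,0,0],[0,0,0,0,0,0]]' >/dev/null && python3 g.py
```

```text
25.3 -0.0121 Fy -3.5False
```

```bash
sed -i 's/sys.exit(abs(s\["force"\]\[1\])>7.5)/sys.exit(int(abs(s["force"][1])>7.5))/' g.py
python3 g.py && python3 -m inch '[[0.01,0,0,0,0,0],[0.01,0,0,0,0,0],[0,0,0,0,0,0]]' >/dev/null && python3 g.py && python3 -m inch '[[0.01,0,0,0,0,0],[0.01,0,0,0,0,0],[0,0,0,0,0,0]]' >/dev/null && python3 g.py && python3 -m inch '[[0.01,0,0,0,0,0],[0.01,0,0,0,0,0],[0,0,0,0,0,0]]' >/dev/null && python3 g.py && python3 -m inch '[[0.01,0,0,0,0,0],[0,0,0,0,0,0]]' >/dev/null && python3 g.py && python3 -m inch '[[0.01,0,0,0,0,0],[0,0,0,0,0,0]]' >/dev/null && python3 g.py && python3 -m inch '[[0.01,0,0,0,0,0],[0,0,0,0,0,0]]' >/dev/null && python3 g.py && python3 -m inch '[[0.01,0,0,0,0,0],[0,0,0,0,0,0]]' >/dev/null && python3 g.py && python3 -m inch '[[0.01,0,0,0,0,0],[0,0,0,0,0,0]]' >/dev/null && python3 g.py && python3 -m inch '[[0.01,0,0,0,0,0],[0,0,0,0,0,0]]' >/dev/null && python3 g.py
```

```text
25.3 -0.0121 Fy -3.5
25.6 -0.0105 Fy -4.2
25.9 -0.0085 Fy -5.9
26.2 -0.0065 Fy -4.9
26.4 -0.0055 Fy -4.5
26.6 -0.0045 Fy -4.7
26.8 -0.0035 Fy -5.8
27.0 -0.0025 Fy -5.3
27.2 -0.0015 Fy -4.3
27.4 -0.0005 Fy -4.1
```

```bash

python3 g.py && python3 -m inch '[[0.01,0,0,0,0,0],[0,0,0,0,0,0]]' >/dev/null && python3 g.py && python3 -m inch '[[0.01,0,0,0,0,0],[0,0,0,0,0,0]]' >/dev/null && python3 g.py && python3 -m inch '[[0.01,0,0,0,0,0],[0,0,0,0,0,0]]' >/dev/null && python3 g.py && python3 -m inch '[[0.01,0,0,0,0,0],[0,0,0,0,0,0]]' >/dev/null && python3 g.py && python3 -m inch '[[0.01,0,0,0,0,0],[0,0,0,0,0,0]]' >/dev/null && python3 g.py && python3 -m inch '[[0.01,0,0,0,0,0],[0,0,0,0,0,0]]' >/dev/null && python3 g.py && python3 -m inch '[[0.01,0,0,0,0,0],[0,0,0,0,0,0]]' >/dev/null && python3 g.py && python3 -m inch '[[0.01,0,0,0,0,0],[0,0,0,0,0,0]]' >/dev/null && python3 g.py && python3 -m inch '[[0.01,0,0,0,0,0],[0,0,0,0,0,0]]' >/dev/null && python3 g.py && python3 -m inch '[[0.01,0,0,0,0,0],[0,0,0,0,0,0]]' >/dev/null && python3 g.py && python3 -m inch '[[0.01,0,0,0,0,0],[0,0,0,0,0,0]]' >/dev/null && python3 g.py && python3 -m inch '[[0.01,0,0,0,0,0],[0,0,0,0,0,0]]' >/dev/null && python3 g.py && python3 -m inch '[[0.01,0,0,0,0,0],[0,0,0,0,0,0]]' >/dev/null && python3 g.py && python3 -m inch '[[0.01,0,0,0,0,0],[0,0,0,0,0,0]]' >/dev/null && python3 g.py && python3 -m inch '[[0.01,0,0,0,0,0],[0,0,0,0,0,0]]' >/dev/null && python3 g.py && python3 -m inch '[[0.01,0,0,0,0,0],[0,0,0,0,0,0]]' >/dev/null && python3 g.py
```

```text
27.4 -0.0005 Fy -4.1
27.6 0.0005 Fy -5.4
27.8 0.0015 Fy -5.9
28.0 0.0025 Fy -4.2
28.2 0.0035 Fy -5.5
28.4 0.0045 Fy -5.3
28.6 0.0055 Fy -5.2
28.8 0.0065 Fy -5.4
29.0 0.0075 Fy -4.2
29.2 0.0085 Fy -4.3
29.4 0.0095 Fy -4.3
29.6 0.0105 Fy -5.8
29.8 0.0115 Fy -5.7
30.0 0.0125 Fy -5.2
30.2 0.0135 Fy -5.5
30.4 0.0145 Fy -4.4
30.6 0.0147 Fy -7.6
```

```bash
python3 -m inch '[[0,0,0,0,0,0],[0,0,0,0,0,0]]' >/dev/null; python3 g.py; python3 -m inch '[[0.003,0,0,0,0,0],[0,0,0,0,0,0],[0,0,0,0,0,0]]' >/dev/null; python3 g.py
```

```text
30.8 0.0147 Fy -6.4
31.1 0.0147 Fy -7.8
```

```bash
python3 -m inch '[[0.005,0,0,0,0,0],[0,0,0,0,0,0],[0,0,0,0,0,0]]' >/dev/null; python3 g.py; python3 -m inch '[[0,0,0,0,0,0]]' >/dev/null; python3 g.py
```

```text
31.4 0.0147 Fy -8.4
31.5 0.0147 Fy -9.4
```

```bash
python3 -m inch '[[0.005,0,0,0,0,0],[0,0,0,0,0,0],[0,0,0,0,0,0]]' >/dev/null; python3 g.py; python3 -m inch '[[0.004,0,0,0,0,0],[0,0,0,0,0,0]]' >/dev/null; python3 g.py; python3 -m inch '[[0,0,0,0,0,0]]' >/dev/null; python3 g.py
```

```text
31.8 0.0147 Fy -9.6
32.0 0.0147 Fy -10.3
32.1 0.0147 Fy -10.6
```

```bash
python3 -m inch '[[-0.05,0,0,0,0,0],[-0.2,0,0,0,0,0],[-0.3,0,0,0,0,0],[-0.2,0,-0.2,0,0,0],[0,0,-0.4,0,0,0],[0,0,-0.4,0,0,0],[-0.3,0,-0.2,0,0,0],[-0.4,0,0,0,0,0],[0,0,0,0,0,0]]'; python3 - <<'E'
from fit import *
np.set_printoptions(precision=4,suppress=True)
S={c:manip.snapshot(c) for c in("scene","side")}
cv2.imwrite("pics/w6.png",np.hstack([cv2.resize(S["scene"]["color"][130:270,190:380],None,fx=2.1,fy=3),cv2.resize(S["side"]["color"][130:270,210:340],None,fx=3,fy=3)]))
for k in S:
    r=manip.pinpoint(k,"stop")
    if r: print(k,r[0]["score"],atz(S[k],r[0]["position"],.071))
    r=manip.pinpoint(k,"blank")
    if r: print(k,"blank",r[0]["score"],atz(S[k],r[0]["position"],.071))
E
```

```text
time_s: 33.0
tool_pos: [0.6118, -0.13, 0.1813]
orientation: [[0.044, 0.999, 0.002], [0.999, -0.043, -0.0], [-0.0, 0.002, -1.0]]
force: [0.6, 0.6, -1.1]
gripper_width: 0.0004
finger_force: 0.0
scene 0.84 [0.6189 0.1868 0.071 ]
scene blank 0.65 [0.6255 0.0969 0.071 ]
side 0.84 [0.6231 0.1797 0.071 ]
side blank 0.57 [0.617  0.0961 0.071 ]
```

View pics/w6.png

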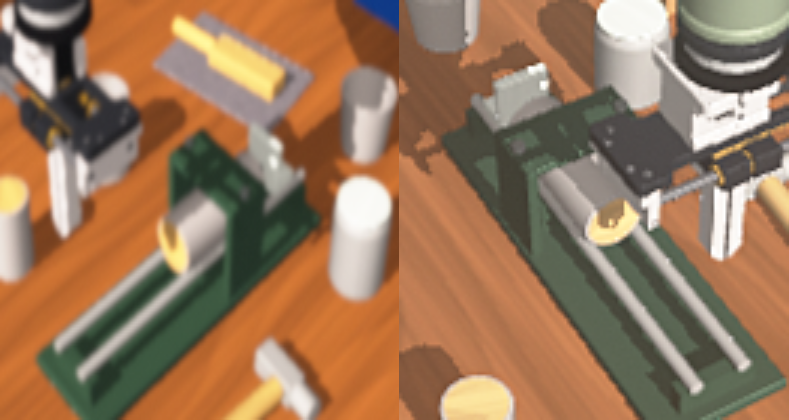

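The blank lies straight on the rails under the bridge, about 90 mm (centre) before the stop. The bat is on the mat and the gripper is clear.

```bash
python3 -c "
from workcell import manip
print(manip.finish_job())"
```

```text
the job is handed in; nothing more can be done
None
```

The job is handed in, with no verdict returned: the bat lies on the mat, and the blank lies on the rails, pressed against the stop with an estimated 4.5–5.5 N (10.5 N push less rail friction). I saw no movement of the stop.

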